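Snap the cap onto the macro lens and keep it pressed

ROBOT

A 6-joint arm with a two-finger parallel gripper is mounted at the origin on the work surface. World frame = base frame: x ahead of the robot, y to its left, z up, the work surface at z = 0. Lengths are in m, angles in rad, forces in N, time in s.
With the tool pointing down it reaches from about 0.375 to 0.975 m from the base axis. Payload 3.8 kg.
Tool frame: the origin (TCP) lies at the very end of the fingers, on their centre line; the grasp point (between the pads) lies 19 mm behind it; z points along the fingers, y is the line along which they close (so a half turn about z gives the same grasp; the last joint's range is limited). The gripper opens to 85 mm and grips with 20 to 120 N. Pads are 22 mm wide; open, the fingers measure 114 mm over their backs; the gripper's body (76 mm by 85 mm) begins 54 mm behind the grasp point. The pads swing forward as they close: fully open they stand 13 mm farther back than shut.
Start: joints at [1.261, 0.264, 1.604, -0, 1.274, -0.037], TCP at [0.182, 0.65, 0.195] pointing down, gripper open.
Joint ranges: [-2.63, 2.63], [-0.94, 2.18], [0.31, 2.57], [-1.31, 4.45], [0, 2.66], [-2.55, 2.55]. Speed limits (rad/s): [2.57, 2.57, 3.14, 3.14, 3.14, 3.14].

INTERFACE

Orientations are given as a rotation vector (axis times angle).
In Python, from workcell import bot gives the robot as it stands.
- The arm moves only by the shell command python3 -m creep 'ROWS' [FORCE]. ROWS is JSON, a list of rows, each a list of 5 numbers: the shift along the tool's x, y, z in units of 0.05 m (1.0 is 0.05 m), then the turn about the tool's z in units of 0.1 rad (1.0 is 0.1 rad), then the opening, from 0 (shut) to 1 (fully open). In form: [[tx, ty, tz, spin, hand], ...]. A call has 1 to 20 rows; each row shifts and turns the commanded pose from where the row before left it, along the tool's axes as they then stand; what a row does not reach is not made up. A row lasts 1/8 s, in which the tool goes at most 62.5 mm and 10.7 degrees, less where a joint would pass 70% of its speed; a pose out of reach is approached as far as the arm can. A call with a number of a shift or a turn outside -1 to 1 is refused whole. A call with a gripper value outside its range is refused whole. The fingers move at their own pace and stop on an object; FORCE is the grip in N (left out, the last holds). Time passes only in rows, so rows that do not move let the fingers close. It gives the time, the measured TCP pose, the force, the opening and the grip force at its end, in the units of the state.
- bot.read_state(): the state, without advancing time (a new reading comes with each control period).
- bot.read_camera(name): name is "scene" or "top" or "wrist"; returns a dict with "pixels" (480x640x3 uint8, red, green, blue), "vfov" (degrees; the focal length in pixels is half the picture's height over the tangent of half this angle, whatever the lens; pixels are square), "cx", "cy" (the principal point, pixels), "world_to_cam" (4x4, takes a point from world to camera coordinates). Camera axes: x right, y down, z forward; pixel columns grow to the right and rows downward; lengths in m; the calibration is good to about 2 mm. A picture is of the moment at which its call begins. There is no depth.
- bot.finish_job(): hands the job in; it is judged then, once.
Trained networks look in a picture, given as the dict that the camera call returned (one of the last four; its "shot" number tells which), for a name from the list of things; names that differ only in an ending like _2 or _b are one class to them, and where a whole thing is asked for, a point or a joint stands for the part that bears it (a point fixed in the world has none). Each returns a list of dicts, best first, with "score" (0 to 1); they miss things now and then, are a little off and sometimes report something else, mostly with a low value. They report only what shows in the picture. A call takes as long as a camera call. They do not tell look-alikes from the thing itself.
- bot.look_for(target, picture): "bbox" ([left, top, right, bottom] in pixels, round what is visible of it).
- bot.regions_of(target, picture): "mask" (480x640 bool, what is visible of it) and "bbox" ([left, top, right, bottom] in pixels, round what is visible of it).
The state is a dict: "time": time; "q": joint angles; "joint_vel": joint speeds; "joint_torque": joint torques, N m; "tool_pos": TCP position; "tcp_rot": TCP orientation; "wrist_force": force on the tool from outside, world axes, zero at the start; "torque": the same for the moment, N m; "width": opening from 0.0 (shut) to 1.0 (fully open); "grip_force": force on a finger pad.
Only numpy, scipy, OpenCV 4.12 (cv2) and the standard library are available. Lean on these libraries where they do the work, as an engineer would, in place of code of your own. Each camera call takes 0.05 s, during which the arm holds its last target. There are 200 camera calls.

TASK

The larger of the two lenses stands front up in a sprung stand. Pick up the larger lens cap, set it on the front of that lens and press it straight down until it snaps fully home, then keep pressing: finish while your fingers still hold the cap down with the stand pushed about halfway through its travel. Leave the other things on the desk where they are.

Things in the scene. Friction and masses are not known exactly. Their poses are not given: they have to be found in the camera images.
- cap: the larger of two black lens caps, 40 g, disc up, plug down. Round: yaw is free. Disc 60 mm across, 10 mm thick, gripped by its rim from above; under it a plug 15 mm long: tip 31 mm across, widening at 45 degrees to a 41 mm lip 5 mm above the tip, then a 35 mm neck. Origin: centre of the plug's tip (on the desk at the start); the disc spans z = 15 to 25 mm; z is its axis, up.
- cap_flange (a point): point on the cap's axis in the plane of the disc's underside, 15 mm above the cap's origin; z along the cap's axis. Fully home, it coincides with lens_front. The plug first rests on the balls in the lens with this point about 9 mm above lens_front.
- lens_front (a point): centre of the larger lens's front rim, facing up, 120 mm above the desk at rest; z up. Rim 54 mm across, bore 45 mm across, 18 mm deep. The top 35 mm of the lens is 54 mm across (fingers round the disc pass beside it), then 71 mm; the metal cup of the stand is 90 mm across, 35 mm high. Four sprung steel balls stick out into the bore 5 mm below the rim; the plug's lip must be pushed past them.
- lens (a joint): how far the larger lens is pushed down in its sprung stand, in m: 0 at rest, 0.018 at the stop. The spring takes about 2 N to start and 1 N more per mm. Pressing the cap, the force climbs to roughly 6 to 12 N (the stand gives several mm), then drops suddenly as the lip passes the balls: the disc meets the rim and the stand springs back a few mm.
- small_lens: bystander: the smaller lens in its fixed metal cup, 72 mm across at the foot and 86 mm high, its front rim 37 mm across. Origin: centre of the foot on the desk.
- small_cap: bystander: the smaller black lens cap, of the same shape, disc 42 mm across and 25 mm high overall. Origin: centre of its underside.
- driver: bystander: black-handled screwdriver lying on the desk, 140 mm long, 26 mm high. Origin: mid-length, underside; x along it.
- card_case: bystander: clear plastic card case, 60 x 50 x 16 mm. Origin: centre of the underside.
- flash: bystander: black flash unit lying down, about 195 x 60 x 50 mm. Origin: on the underside near mid-length; x along it.
- power_brick: bystander: black power supply, 150 x 65 x 36 mm. Origin: centre of the underside.
- blower: bystander: grey rubber air blower standing on its base, 56 mm across, 125 mm high. Origin: centre of the underside.
- pin_jar: bystander: small glass jar with a steel lid, 44 mm across, 50 mm high. Origin: centre of the underside.
There are look-alikes about, which are no part of the job. What is shaped like the cap but yellow is not meant.

How it is judged:
On the way, in this order (a step that is already met when the one before it is completed fails the run):
1. the larger cap is lifted off the desk in the fingers (height (world z) of cap above 0.05 m and contact force between the fingers and cap above 0.5 N), for 0.1 s.
2. the cap has snapped fully home on the larger lens (z of cap_flange in the frame of lens_front between -0.003 and 0.002 m and horizontal distance between cap_flange and lens_front below 0.004 m and angle between the z axis of cap and the z axis of lens_front, either way round below 0.07 rad), for 0.2 s.
At the end, for the whole second after the job is handed in: The larger cap sits home on the larger lens (disc within 2 mm of the rim, within 4 mm of centre, within 4 degrees of square), is held down by the fingers with more than 3 N, and the sprung stand stays pushed down by 4 to 15 mm (all of step 2 and value of joint lens between 0.004 and 0.015 m and contact force between the fingers and cap above 3 N and linear speed of cap below 0.02 m/s); the arm keeps its last pose, push and grip.
It fails at once if another loose thing on the desk was shifted by more than 30 mm (distance of any of small_cap, driver, card_case, flash, power_brick, blower, pin_jar from where it was at the start of the episode above 0.03 m).
It also fails if it takes over 43 s, if anything falls off the work surface, if the arm or the gripper's body presses on something with over 40 N, if the wrist force passes 120 N, or if a joint passes its speed limit or range.

## Working session

There is one attempt and no reset: what is moved stays moved. The work goes in short steps, Python scripts to look and compute and a shell command to move; the robot and the scene stay as the last step left them, time stands still between calls to the robot, and variables do not carry over. Pictures are saved under pics/ and viewed, at most 14 in all, crops included, and the job is handed in when it is done.

```bash
mkdir -p pics; cat > h.py <<'E'
import numpy as np, cv2
from workcell import bot
from scipy.spatial.transform import Rotation as R
def K(p):
    f=240/np.tan(np.radians(p["vfov"])/2); return f,p["cx"],p["cy"]
def ray(p,u,v,z):
    f,cx,cy=K(p); T=np.array(p["world_to_cam"]); c=-T[:3,:3].T@T[:3,3]
    d=T[:3,:3].T@np.array([(u-cx)/f,(v-cy)/f,1]); return c+d*(z-c[2])/d[2]
def proj(p,X):
    f,cx,cy=K(p); T=np.array(p["world_to_cam"]); q=T[:3,:3]@np.array(X)+T[:3,3]; return np.array([f*q[0]/q[2]+cx,f*q[1]/q[2]+cy])
def save(n,p): cv2.imwrite(f"pics/{n}.png",p["pixels"][:,:,::-1])
E
python3 - <<'E'
from h import *
ps={}
for n in("top","scene"):
    p=bot.read_camera(n);save(n+"0",p)
    T=np.array(p["world_to_cam"]);print(n,"cam at",(-T[:3,:3].T@T[:3,3]).round(3),p["vfov"])
    for t in("cap","small_cap","lens","small_lens","driver","card_case","flash","power_brick","blower","pin_jar"):
        print(t,[(round(d["score"],2),np.round(d["bbox"]).astype(int).tolist(),ray(p,(d["bbox"][0]+d["bbox"][2])/2,(d["bbox"][1]+d["bbox"][3])/2,.025)[:2].round(3).tolist()) for d in bot.look_for(t,p)[:4]])
s=bot.read_state();print(s["time"],s["tool_pos"],s["tcp_rot"],s["width"]);print(R.from_rotvec(s["tcp_rot"]).as_matrix().round(3))
E
```

```text
top cam at [ 0.389 -0.025  1.326] 43.41304131655929
cap [(0.73, [246, 325, 272, 354], [0.324, 0.106]), (0.67, [207, 283, 234, 310], [0.416, 0.19]), (0.66, [159, 294, 186, 322], [0.391, 0.292])]
small_cap [(0.56, [396, 290, 413, 305], [0.412, -0.206]), (0.37, [205, 282, 238, 312], [0.415, 0.187])]
lens [(0.68, [230, 188, 264, 223], [0.613, 0.134]), (0.65, [354, 174, 389, 209], [0.643, -0.139])]
small_lens [(0.67, [230, 187, 264, 222], [0.616, 0.134])]
driver [(0.55, [305, 191, 316, 248], [0.582, -0.005]), (0.35, [208, 287, 234, 309], [0.413, 0.188])]
card_case [(0.83, [301, 271, 329, 302], [0.436, -0.014])]
flash [(0.94, [483, 216, 524, 308], [0.487, -0.422])]
power_brick [(0.67, [92, 218, 143, 293], [0.505, 0.413])]
blower [(0.66, [325, 120, 350, 144], [0.777, -0.065])]
pin_jar [(0.59, [300, 273, 328, 301], [0.434, -0.012]), (0.58, [276, 124, 292, 143], [0.775, 0.053])]
scene cam at [ 1.276 -0.5    0.756] 56.37764299532472
cap [(0.79, [310, 212, 330, 229], [0.35, 0.101]), (0.58, [346, 217, 371, 230], [0.421, 0.188]), (0.54, [371, 206, 389, 217], [0.402, 0.285])]
small_cap [(0.61, [227, 261, 242, 274], [0.421, -0.202])]
lens [(0.76, [283, 264, 316, 318], [0.583, -0.105])]
small_lens [(0.8, [376, 242, 403, 282], [0.609, 0.152])]
driver [(0.54, [323, 265, 359, 301], [0.61, -0.003])]
card_case [(0.74, [295, 243, 315, 262], [0.458, -0.016])]
flash [(0.63, [134, 287, 190, 357], [0.512, -0.415])]
power_brick [(0.59, [413, 199, 463, 235], [0.516, 0.417]), (0.31, [288, 270, 317, 318], [0.596, -0.105])]
blower [(0.56, [349, 299, 378, 347], [0.748, -0.037])]
pin_jar [(0.97, [394, 301, 413, 328], [0.775, 0.057])]
1.1 [0.18186646 0.6500281  0.19458669] [-4.27213311e-01 -3.11238505e+00  2.34106298e-05] 1.002532572857379
[[-0.963  0.269 -0.   ]
 [ 0.269  0.963 -0.   ]
 [ 0.    -0.    -1.   ]]
```

View pics/top0.png

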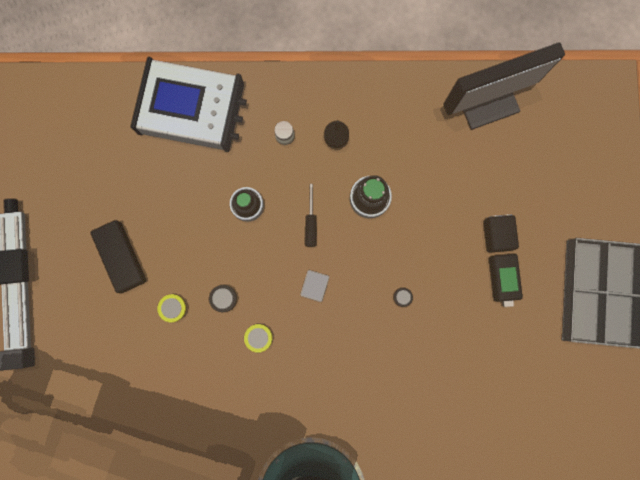

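View pics/scene0.png

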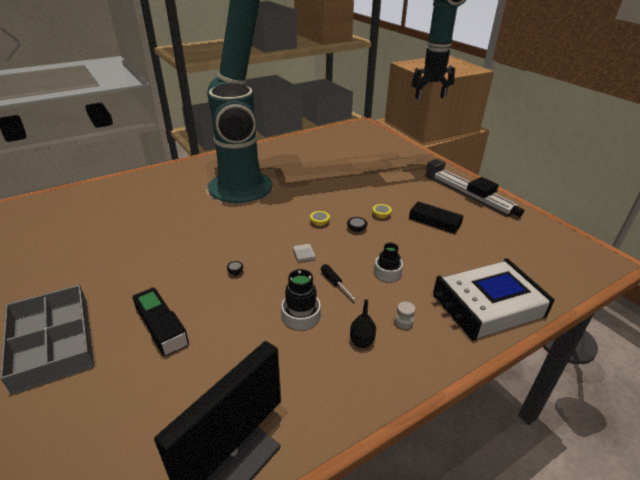

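Top view candidates for the cap: black ring (222,298), yellow rings (171,308) and (258,338), and the small black cap (403,297). I choose the large black one at (222,298). The larger lens is at (371,196), with its front near (374,189), and the small lens is at (246,203). The close crop comes next.

```bash
python3 - <<'E'
from h import *
p=bot.read_camera("top");im=p["pixels"][:,:,::-1]
a=cv2.resize(im[275:325,190:240],(400,400),interpolation=cv2.INTER_CUBIC);b=cv2.resize(im[165:215,350:400],(400,400),interpolation=cv2.INTER_CUBIC)
cv2.imwrite("pics/crop.png",np.hstack([a,b]))
for t in("cap","lens","lens_front"):
    for d in bot.regions_of(t,p)[:4]:
        v,u=np.nonzero(d["mask"]);(c,r)=cv2.minEnclosingCircle(np.stack([u,v],1).astype(np.float32))
        print(t,round(d["score"],2),np.round(d["bbox"]),u.mean().round(1),v.mean().round(1),c,r,ray(p,u.mean(),v.mean(),.022).round(4), ray(p,u.mean(),v.mean(),.12).round(4))
q=bot.read_camera("scene")
for t in("cap","lens"):
    for d in bot.regions_of(t,q)[:4]:
        v,u=np.nonzero(d["mask"]);print("scene",t,round(d["score"],2),np.round(d["bbox"]),ray(q,u.mean(),v.mean(),.018).round(4))
b=im[288:310,210:236].astype(int);print(K(p)[0]/1.3*.06)
# green disc on big lens
g=im.astype(int);m=(g[:,:,1]-g[:,:,2]>30)&(g[:,:,1]-g[:,:,0]>15);m[:165]=0;m[215:]=0;m[:,:350]=0;m[:,400:]=0
v,u=np.nonzero(m);print("green",len(u),u.min(),u.max(),v.min(),v.max(),u.mean(),v.mean(),ray(p,u.mean(),v.mean(),.102),ray(p,u.mean(),v.mean(),.12))
E
```

```text
cap 0.88 [244. 322. 273. 352.] 257.0 337.4 (257.0213928222656, 337.686767578125) 14.994428634643555 [0.3283 0.1105 0.022 ] [0.3329 0.1003 0.12  ]
cap 0.73 [207. 286. 236. 314.] 222.1 297.6 (222.0, 297.70001220703125) 14.046090126037598 [0.4133 0.1862 0.022 ] [0.4115 0.1703 0.12  ]
cap 0.58 [158. 291. 184. 322.] 170.9 307.6 (171.0617218017578, 307.4444580078125) 14.151082992553711 [0.3927 0.2958 0.022 ] [0.3924 0.2717 0.12  ]
cap 0.56 [301. 271. 328. 299.] 314.1 285.3 (314.0, 285.0) 16.155593872070312 [ 0.4387 -0.0119  0.022 ] [ 0.435  -0.0129  0.12  ]
lens 0.56 [354. 172. 386. 209.] 371.3 192.2 (371.0, 192.0) 17.49295425415039 [ 0.6421 -0.1386  0.022 ] [ 0.6231 -0.1301  0.12  ]
lens_front 0.83 [354. 176. 391. 209.] 371.9 192.2 (371.78204345703125, 191.93589782714844) 17.721599578857422 [ 0.6421 -0.1397  0.022 ] [ 0.6231 -0.1312  0.12  ]
scene cap 0.63 [372. 204. 388. 215.] [0.3894 0.3007 0.018 ]
scene cap 0.58 [314. 213. 329. 226.] [0.3258 0.1156 0.018 ]
scene cap 0.48 [345. 217. 370. 228.] [0.4124 0.192  0.018 ]
scene lens 0.71 [284. 265. 316. 318.] [ 0.5823 -0.1022  0.018 ]
27.82586013642084
green 295 364 383 179 198 373.6101694915254 188.5084745762712 [ 0.63431179 -0.13648041  0.102     ] [ 0.63070883 -0.1348462   0.12      ]
```

View pics/crop.png

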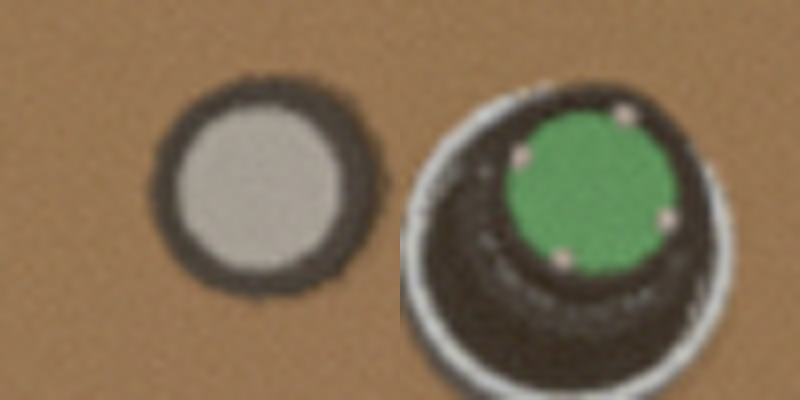

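```bash
python3 -m creep '[[-0.5,-0.55,0,0,1],[-0.5,-0.55,0,0,1],[-0.5,-0.55,0,0,1],[-0.5,-0.55,0,0,1],[-0.5,-0.55,0,0,1],[-0.5,-0.55,0,0,1],[-0.5,-0.55,0,0,1],[-0.5,-0.55,0,0,1],[-0.5,-0.55,0,0,1],[-0.5,-0.55,0,0,1],[-0.5,-0.55,0,0,1],[-0.5,-0.55,0,0,1],[-0.5,-0.55,0,0,1],[-0.5,-0.55,0,0,1],[0,0,0,0,1],[0,0,0,0,1]]' 80
cat >> h.py <<'E'
def circ(p,z,d,lo=0):
    "wrist: masks of cap at height z"
    for r in bot.regions_of("cap",p)[:4]:
        v,u=np.nonzero(r["mask"]);c,rad=cv2.minEnclosingCircle(np.stack([u,v],1).astype(np.float32))
        print(round(r["score"],2),np.round(r["bbox"]),"rad",rad,"centroid",ray(p,u.mean(),v.mean(),z).round(4),"circle",ray(p,*c,z).round(4))
def delta(X):
    s=bot.read_state();print("tcp",s["tool_pos"].round(4) if hasattr(s["tool_pos"],"round") else s["tool_pos"],"t",s["time"],"units",(R.from_rotvec(s["tcp_rot"]).inv().apply(np.array(X)-s["tool_pos"])/.05).round(3))
E
python3 - <<'E'
from h import *
p=bot.read_camera("wrist");save("w1",p);T=np.array(p["world_to_cam"]);print((-T[:3,:3].T@T[:3,3]).round(3),p["vfov"])
circ(p,.025,.06);delta([.4133,.187,.003])
E
```

```text
time: 3.45
tool_pos: [0.4151, 0.1852, 0.1947]
tcp_rot: [-0.428, -3.112, -0.001]
wrist_force: [-0.1, 0.3, -0.7]
width: 1.002
grip_force: 0.0
[0.342 0.205 0.373] 64.3623628187133
0.84 [290. 168. 350. 232.] rad 32.520381927490234 centroid [0.4092 0.1893 0.025 ] circle [0.4089 0.1896 0.025 ]
0.65 [401. 112. 468. 179.] rad 35.115501403808594 centroid [0.3892 0.2974 0.025 ] circle [0.389  0.2971 0.025 ]
0.62 [174.  99. 247. 167.] rad 36.003570556640625 centroid [0.3255 0.1132 0.025 ] circle [0.3254 0.1132 0.025 ]
0.57 [502. 147. 636. 304.] rad 82.13163757324219 centroid [0.4957 0.4131 0.025 ] circle [0.498  0.4116 0.025 ]
tcp [0.4148 0.1857 0.1946] t 3.55 units [0.035 0.016 3.832]
```

View pics/w1.png

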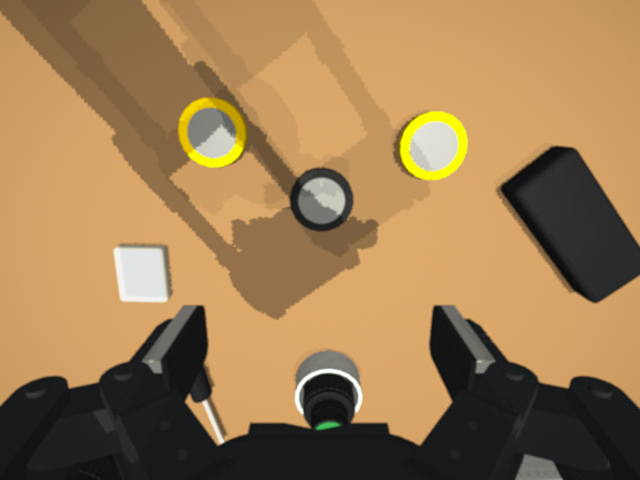

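The wrist view shows the black cap at (321,200), between yellow look-alikes at (212,132) and (434,146). I'll get closer and refine.

```bash
python3 -m creep '[[0.02,0.02,0.4,0,1],[0.02,0.02,0.5,0,1],[0,0,0.5,0,1],[0,0,0.5,0,1],[0,0,0.3,0,1],[0,0,0,0,1],[0,0,0,0,1]]'
python3 - <<'E'
from h import *
p=bot.read_camera("wrist");save("w2",p)
circ(p,.025,.06)
s=bot.read_state();print("tcp px",proj(p,s["tool_pos"]))
for X in([.4133,.187,.02],[.409,.1895,.02],[.4115,.188,.02]):print(proj(p,X).round(1))
delta([.4115,.188,.003])
E
```

```text
time: 4.42
tool_pos: [0.4145, 0.188, 0.0855]
tcp_rot: [0.426, 3.111, 0.001]
wrist_force: [0.2, 0.1, 0.2]
width: 1.0
grip_force: 0.0
0.81 [110.  87. 212. 188.] rad 53.22547912597656 centroid [0.3251 0.1139 0.025 ] circle [0.3249 0.114  0.025 ]
0.65 [275. 188. 364. 277.] rad 45.66912841796875 centroid [0.4086 0.1895 0.025 ] circle [0.4087 0.1895 0.025 ]
0.64 [427. 109. 526. 205.] rad 52.251529693603516 centroid [0.3884 0.2973 0.025 ] circle [0.3881 0.2973 0.025 ]
tcp px [319.2274334  278.64743865]
[317.1 238.1]
[318.9 231.2]
[317.8 235.2]
tcp [0.4148 0.1879 0.0858] t 4.525 units [ 0.068 -0.019  1.656]
```

View pics/w2.png

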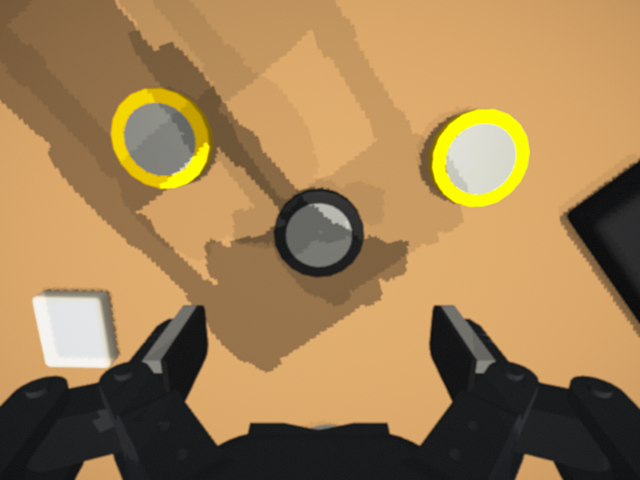

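The black cap sits centred at (319,233), between the fingers. I take the cap as (0.410, 0.189), since the wrist and scene cameras agree. Descending.

```bash
python3 -m creep '[[0.05,0,0.3,0,1],[0.05,0,0.4,0,1],[0,0,0.4,0,1],[0,0,0.3,0,1],[0,0,0.2,0,1],[0,0,0.1,0,1],[0,0,0,0,1],[0,0,0,0,1]]'
python3 -m creep '[[0,0,0,0,0.3],[0,0,0,0,0.3],[0,0,0,0,0.3],[0,0,0,0,0.3],[0,0,0,0,0.3],[0,0,0,0,0.3],[0,0,0,0,0.3]]' 80
```

```text
time: 5.52
tool_pos: [0.4096, 0.189, 0.0001]
tcp_rot: [0.427, 3.111, 0.001]
wrist_force: [0.2, 0.2, 0.3]
width: 0.998
grip_force: 0.0
time: 6.4
tool_pos: [0.409, 0.1888, -0.0005]
tcp_rot: [-0.427, -3.112, 0.0]
wrist_force: [0.3, -0.0, 0.5]
width: 0.301
grip_force: 0.0
```

```bash
python3 - <<'E'
from h import *
p=bot.read_camera("wrist");save("w3",p);circ(p,.025,.06)
print([ (round(d["score"],2),np.round(d["bbox"])) for d in bot.look_for("cap",bot.read_camera("scene"))])
E
```

```text
0.9 [  0.  87. 164. 235.] rad 84.35398864746094 centroid [0.3245 0.115  0.025 ] circle [0.3239 0.1155 0.025 ]
0.77 [254. 233. 387. 359.] rad 66.18429565429688 centroid [0.4044 0.1904 0.025 ] circle [0.4077 0.1895 0.025 ]
0.6 [484. 116. 639. 260.] rad 81.86026000976562 centroid [0.3874 0.2965 0.025 ] circle [0.3877 0.2968 0.025 ]
[(0.78, array([372., 207., 388., 216.])), (0.59, array([346., 217., 370., 230.])), (0.54, array([288., 268., 316., 319.])), (0.53, array([309., 215., 329., 227.]))]
```

View pics/w3.png

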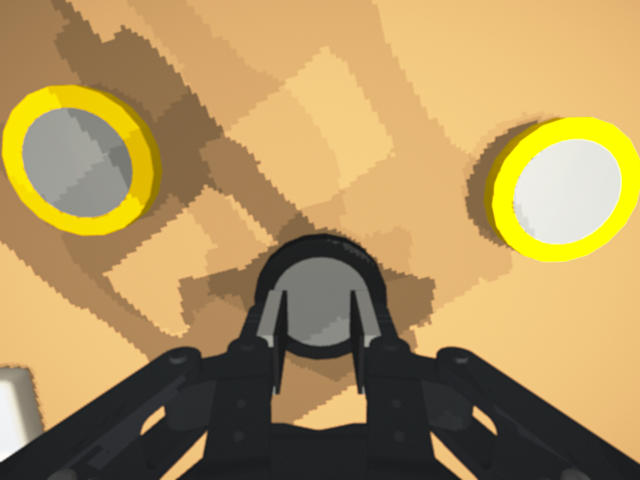

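```bash
python3 - <<'E'
from h import *
p=bot.read_camera("wrist");s=bot.read_state();Rt=R.from_rotvec(s["tcp_rot"])
for x in(-.011,0,.011):
  for z in(0,-.01,-.02,-.03,-.04):
    print(x,z,proj(p,s["tool_pos"]+Rt.apply([x,.0128,z])).round(0),proj(p,s["tool_pos"]+Rt.apply([x,-.0128,z])).round(0))
print(s["width"],s["tool_pos"],s["wrist_force"],s["time"])
im=p["pixels"][:,:,::-1];cv2.imwrite("pics/w4.png",cv2.resize(im[225:405,200:440],(800,600),interpolation=cv2.INTER_CUBIC))
q=bot.read_camera("scene");cv2.imwrite("pics/s4.png",cv2.resize(q["pixels"][170:245,300:400,::-1],(800,600),interpolation=cv2.INTER_CUBIC))
E
```

```text
-0.011 0 [344. 298.] [294. 298.]
-0.011 -0.01 [345. 307.] [293. 307.]
-0.011 -0.02 [347. 317.] [292. 317.]
-0.011 -0.03 [349. 328.] [290. 328.]
-0.011 -0.04 [350. 340.] [288. 340.]
0 0 [345. 278.] [294. 278.]
0 -0.01 [346. 286.] [293. 286.]
0 -0.02 [347. 295.] [291. 295.]
0 -0.03 [349. 305.] [290. 305.]
0 -0.04 [351. 316.] [288. 317.]
0.011 0 [345. 257.] [293. 257.]
0.011 -0.01 [346. 264.] [292. 265.]
0.011 -0.02 [348. 273.] [291. 273.]
0.011 -0.03 [350. 281.] [289. 282.]
0.011 -0.04 [352. 292.] [287. 292.]
0.29658149610754336 [ 0.40899791  0.18879164 -0.00041816] [ 0.01088525 -0.50360537  0.16509942] 6.65
```

View pics/s4.png

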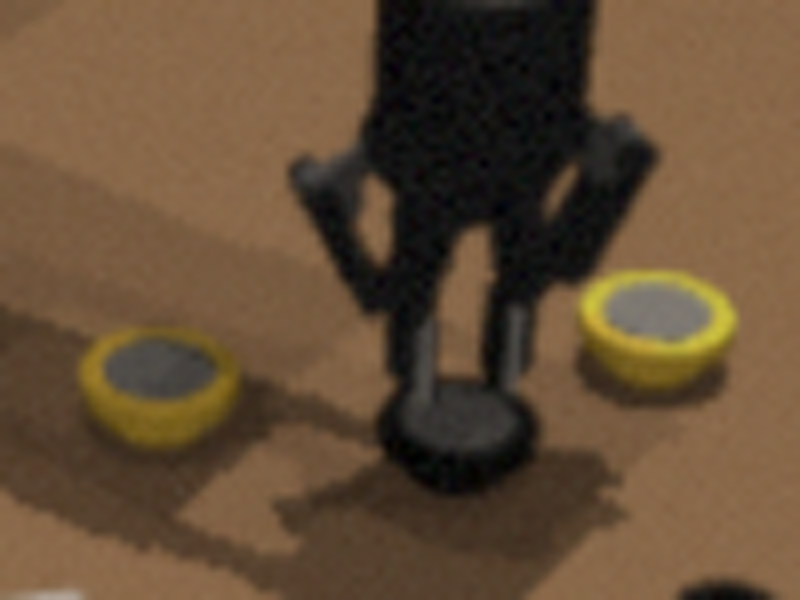

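View pics/w4.png

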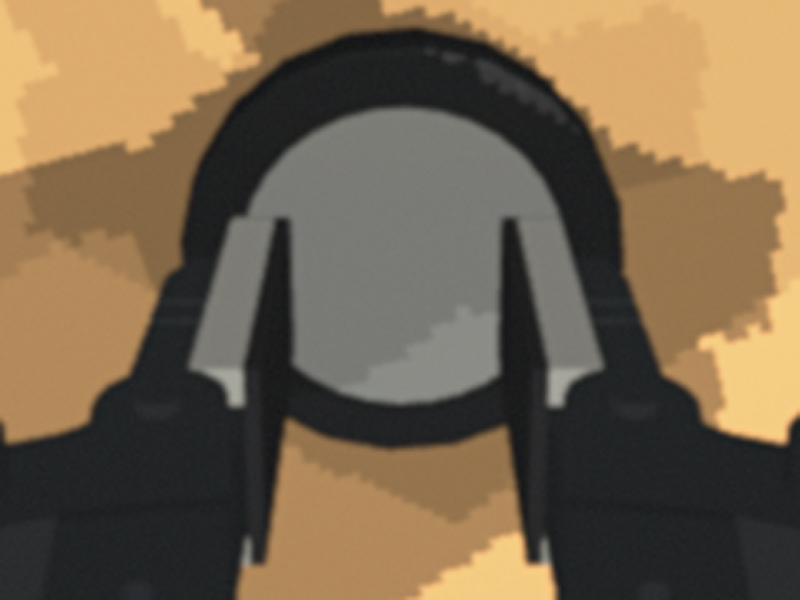

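The pads closed above the disc: in w4 their ends are at rows 290–337, about 38 mm behind the reported TCP, and s4 shows the tips over the disc's top. The cap did not move. I'll check this against the scene ray while reopening.

```bash
python3 - <<'E'
from h import *
q=bot.read_camera("scene");s=bot.read_state();T=np.array(q["world_to_cam"]);c=-T[:3,:3].T@T[:3,3]
a=ray(q,358.3,219.7,0)-c;t=s["tool_pos"][:2]
k=((t-c[:2])@a[:2])/(a[:2]@a[:2]);print("axis point",c+k*a)
E
python3 -m creep '[[0,0,0,0,1],[0,0,0,0,1],[0,0,0,0,1],[0,0,0,0,1],[0,0,0,0,1],[0,0,0,0,1]]'
python3 -m creep '[[0,0,0.1,0,1],[0,0,0.1,0,1],[0,0,0,0,1]]'
```

```text
axis point [0.41305694 0.19387712 0.03218597]
time: 7.5
tool_pos: [0.409, 0.1888, -0.0004]
tcp_rot: [-0.427, -3.112, 0.0]
wrist_force: [0.4, -0.4, -0.2]
width: 0.998
grip_force: 0.0
time: 7.88
tool_pos: [0.4083, 0.1885, -0.0111]
tcp_rot: [-0.427, -3.111, 0.001]
wrist_force: [1.0, 1.0, -0.2]
width: 0.997
grip_force: 0.0
```

```bash
python3 -m creep '[[0,0,0.1,0,1],[0,0,0.1,0,1],[0,0,0,0,1]]'; python3 -m creep '[[0,0,0.08,0,1],[0,0,0.08,0,1],[0,0,0,0,1]]';  python3 -m creep '[[0,0,0,0,0.5],[0,0,0,0,0.5],[0,0,0,0,0.5],[0,0,0,0,0.5],[0,0,0,0,0.5],[0,0,0,0,0.5]]' 80
```

```text
time: 8.25
tool_pos: [0.4084, 0.1886, -0.021]
tcp_rot: [-0.427, -3.111, 0.001]
wrist_force: [0.6, 0.8, -0.1]
width: 0.996
grip_force: 0.0
time: 8.62
tool_pos: [0.4086, 0.1886, -0.0288]
tcp_rot: [-0.427, -3.112, 0.001]
wrist_force: [-0.2, 0.7, 0.0]
width: 0.994
grip_force: 0.0
time: 9.38
tool_pos: [0.4096, 0.189, -0.0274]
tcp_rot: [0.427, 3.112, 0.001]
wrist_force: [-1.5, -0.5, 6.6]
width: 0.67
grip_force: 83.9
```

Gripped: width 0.67 and 84 N. Lifting.

```bash
python3 -m creep '[[0,0,-0.1,0,0.5],[0,0,-0.3,0,0.5],[0,0,-0.5,0,0.5],[0,0,-0.5,0,0.5],[0,0,-0.5,0,0.5],[0,0,-0.5,0,0.5],[0,0,-0.5,0,0.5],[0,0,-0.5,0,0.5],[0,0,-0.2,0,0.5],[0,0,0,0,0.5],[0,0,0,0,0.5]]'
python3 - <<'E'
from h import *
p=bot.read_camera("wrist");save("w5",p);s=bot.read_state()
z=s["tool_pos"][2]+.028+.025
circ(p,z,.06); t=bot.read_camera("top"); circ(t,z,.06)
delta([.6307,-.1348,s["tool_pos"][2]])
E
```

```text
time: 10.75
tool_pos: [0.4081, 0.1885, 0.1505]
tcp_rot: [-0.427, -3.111, 0.001]
wrist_force: [-0.1, -0.3, -0.4]
width: 0.664
grip_force: 84.9
0.98 [159. 105. 236. 182.] rad 41.1005859375 centroid [0.3314 0.1694 0.2033] circle [0.3314 0.1693 0.2033]
0.86 [242. 254. 396. 399.] rad 77.36296081542969 centroid [0.4054 0.189  0.2033] circle [0.4058 0.1887 0.2033]
0.8 [408. 122. 487. 194.] rad 40.32059097290039 centroid [0.3577 0.2453 0.2033] circle [0.3582 0.2456 0.2033]
0.97 [248. 326. 273. 353.] rad 14.083781242370605 centroid [0.3363 0.0904 0.2033] circle [0.3372 0.0909 0.2033]
0.48 [212. 282. 221. 294.] rad 6.403224468231201 centroid [0.4274 0.1653 0.2033] circle [0.4278 0.1646 0.2033]
tcp [0.4083 0.1885 0.1505] t 10.95 units [-6.026e+00 -5.029e+00  1.000e-03]
```

View pics/w5.png

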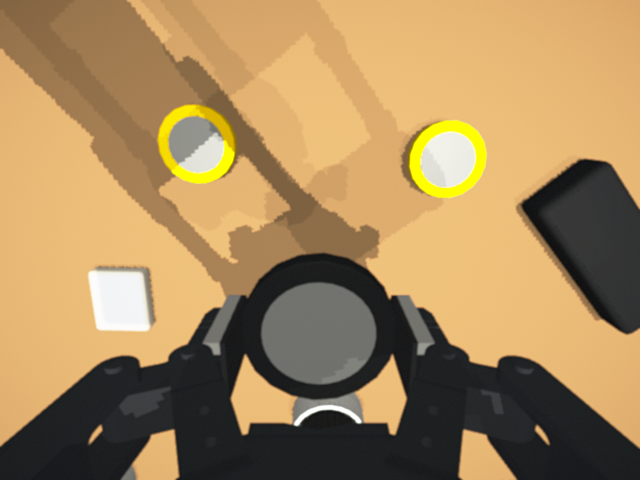

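The cap is held square and centred between the pads at (319,326). I'll carry it just beyond the lens so the wrist camera can see the lens front past the cap.

```bash
python3 -m creep '[[-0.2,-0.14,0,0,0.5],[-0.45,-0.3,0,0,0.5],[-0.45,-0.3,0,0,0.5],[-0.45,-0.3,0,0,0.5],[-0.45,-0.3,0,0,0.5],[-0.45,-0.3,0,0,0.5],[-0.45,-0.3,0,0,0.5],[-0.45,-0.3,0,0,0.5],[-0.45,-0.3,0,0,0.5],[-0.45,-0.3,0,0,0.5],[-0.45,-0.3,0,0,0.5],[-0.45,-0.3,0,0,0.5],[-0.45,-0.3,0,0,0.5],[-0.45,-0.3,0,0,0.5],[-0.45,-0.3,0,0,0.5],[-0.45,-0.3,0,0,0.5],[-0.45,-0.3,0,0,0.5],[-0.35,-0.1,0,0,0.5],[0,0,0,0,0.5],[0,0,0,0,0.5]]'
python3 - <<'E'
from h import *
p=bot.read_camera("wrist");save("w6",p);s=bot.read_state()
print("expect lens",proj(p,[.6305,-.1345,.12]))
g=p["pixels"].astype(int);m=(g[:,:,1]-g[:,:,0]>25)&(g[:,:,1]-g[:,:,2]>15)
n,l,st,c=cv2.connectedComponentsWithStats(m.astype(np.uint8))
for i in range(1,n):
    if st[i,4]>100:print(st[i],c[i],ray(p,*c[i],.102).round(4),ray(p,*c[i],.12).round(4))
circ(p,s["tool_pos"][2]+.053,.06);delta([.6305,-.1345,.15])
E
```

```text
time: 13.45
tool_pos: [0.7138, -0.1584, 0.151]
tcp_rot: [-0.427, -3.111, -0.0]
wrist_force: [0.1, -0.8, -1.1]
width: 0.665
grip_force: 84.9
expect lens [320.0093442   99.01379894]
[ 283   57   83   86 5358] [323.97237775  99.38932437] [ 0.6304 -0.1321  0.102 ] [ 0.6312 -0.1326  0.12  ]
tcp [ 0.7137 -0.1579  0.1514] t 13.55 units [1.729 0.003 0.029]
```

View pics/w6.png

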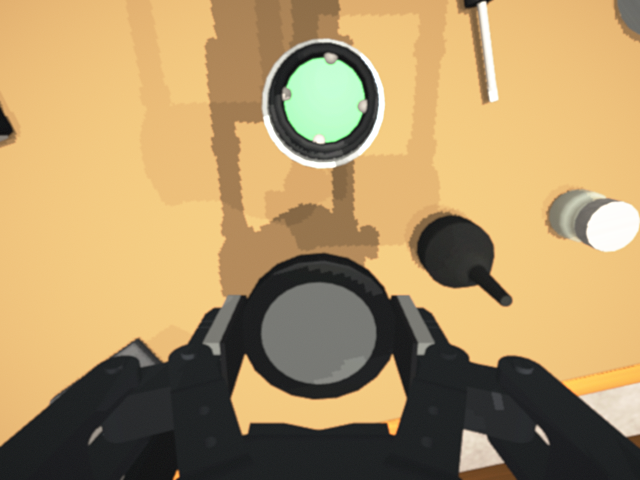

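The lens front is centred at (325,99) with four balls showing; the cap is in hand at (320,326). Wrist measurement of the lens is about (0.631, -0.1325), which agrees with the corrected top view. Moving over it and down to just above the rim.

```bash
python3 -m creep '[[0.21,0.04,0,0,0.5],[0.4,0,0,0,0.5],[0.4,0,0,0,0.5],[0.4,0,0,0,0.5],[0.3,0,0,0,0.5],[0,0,0,0,0.5],[0,0,0.3,0,0.5],[0,0,0.3,0,0.5],[0,0,0.3,0,0.5],[0,0,0.1,0,0.5],[0,0,0,0,0.5],[0,0,0,0,0.5]]'
python3 - <<'E'
from h import *
s=bot.read_state();delta([.632,-.133,.077])
q=bot.read_camera("scene");im=q["pixels"][:,:,::-1];cv2.imwrite("pics/s7.png",cv2.resize(im[235:335,235:368],(798,600),interpolation=cv2.INTER_CUBIC))
c=s["tool_pos"]+[-.001,0,0]
print("crop px of lens_front, cap disc bottom", [((proj(q,X)-[235,235])*6).round() for X in([.631,-.1325,.12],[c[0],c[1],s["tool_pos"][2]+.043])])
E
```

```text
time: 15.05
tool_pos: [0.6331, -0.1335, 0.1021]
tcp_rot: [0.427, 3.111, -0.0]
wrist_force: [-0.4, -0.2, -0.3]
width: 0.663
grip_force: 84.9
tcp [ 0.6331 -0.1335  0.1021] t 15.05 units [0.024 0.004 0.503]
crop px of lens_front, cap disc bottom [array([386., 246.]), array([384., 195.])]
```

View pics/s7.png

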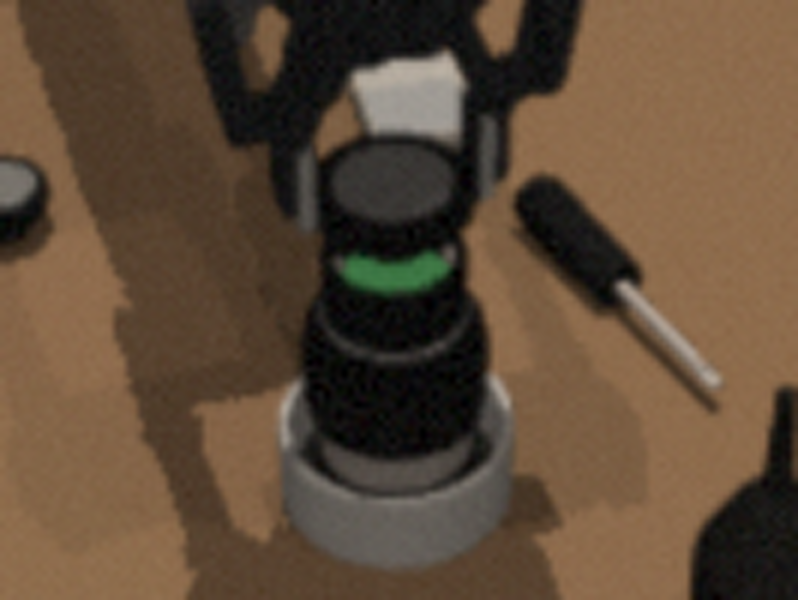

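The cap (centre about column 394) is lined up above the lens (about 396). Lowering until contact.

```bash
python3 -m creep '[[0.02,0,0.1,0,0.5],[0,0,0.1,0,0.5],[0,0,0.06,0,0.5],[0,0,0,0,0.5]]'; python3 -m creep '[[0,0,0.04,0,0.5],[0,0,0.04,0,0.5],[0,0,0.04,0,0.5],[0,0,0,0,0.5],[0,0,0,0,0.5]]'
```

```text
time: 15.6
tool_pos: [0.631, -0.1329, 0.0881]
tcp_rot: [-0.427, -3.111, -0.0]
wrist_force: [-0.7, -0.1, 0.4]
width: 0.662
grip_force: 84.9
time: 16.23
tool_pos: [0.6318, -0.133, 0.0831]
tcp_rot: [0.427, 3.112, 0.0]
wrist_force: [-1.0, 0.2, 5.7]
width: 0.665
grip_force: 85.0
```

Contact, with little side force. Pressing on.

```bash
python3 -m creep '[[0,0,0.04,0,0.5],[0,0,0.04,0,0.5],[0,0,0,0,0.5]]' ; python3 -m creep '[[0,0,0.04,0,0.5],[0,0,0.04,0,0.5],[0,0,0,0,0.5]]'; python3 -m creep '[[0,0,0.04,0,0.5],[0,0,0.04,0,0.5],[0,0,0,0,0.5]]'
```

```text
time: 16.6
tool_pos: [0.632, -0.1329, 0.0796]
tcp_rot: [0.427, 3.111, 0.0]
wrist_force: [-3.2, 1.6, 8.2]
width: 0.665
grip_force: 85.2
time: 16.98
tool_pos: [0.6319, -0.133, 0.0752]
tcp_rot: [0.427, 3.111, 0.0]
wrist_force: [-1.1, 1.1, 3.9]
width: 0.665
grip_force: 85.8
time: 17.35
tool_pos: [0.6319, -0.1331, 0.0713]
tcp_rot: [0.427, 3.112, -0.0]
wrist_force: [-2.1, 2.2, 7.9]
width: 0.666
grip_force: 86.3
```

The force dropped from 8.2 to 3.9 N and then climbed at 1 N/mm, so the cap has snapped home. Going to mid-travel (~9–10 mm).

```bash
python3 -m creep '[[0,0,0.04,0,0.5],[0,0,0.03,0,0.5],[0,0,0,0,0.5],[0,0,0,0,0.5],[0,0,0,0,0.5],[0,0,0,0,0.5]]'
python3 - <<'E'
from h import *
q=bot.read_camera("scene");im=q["pixels"][:,:,::-1];cv2.imwrite("pics/s8.png",cv2.resize(im[235:335,235:368],(798,600),interpolation=cv2.INTER_CUBIC))
delta([.632,-.133,.077]);print(bot.read_state()["wrist_force"])
E
```

```text
time: 18.1
tool_pos: [0.632, -0.133, 0.0686]
tcp_rot: [0.427, 3.111, -0.0]
wrist_force: [-4.2, 2.2, 9.4]
width: 0.663
grip_force: 86.6
tcp [ 0.6319 -0.133   0.0686] t 18.15 units [-0.001  0.001 -0.168]
[-3.86818747  1.4388471  10.05062874]
```

View pics/s8.png

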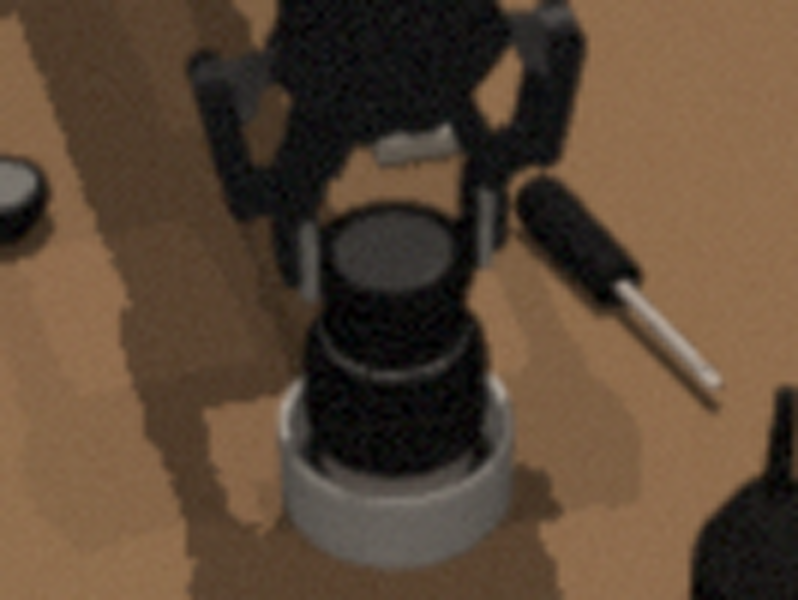

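The picture shows the disc on the rim, with no green visible. The ring groove has dropped from row 355 to 375, which matches a stand pushed down about 8 mm at 9.5 N. Handing in.

```bash
python3 -c "
from workcell import bot
print(bot.finish_job())"
```

```text
the job is handed in; nothing more can be done
None
```

I handed the job in at about 18 s of the 43 s allowed, with the larger cap snapped home on the larger lens and the fingers holding it at about 10 N with the stand pushed down roughly 8 mm; the hand-in call returned no verdict.

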